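Press a lens cell home with bench-mounted locking pliers

TASK

Slide the aluminium bar with the brass lens cell into the nest of the bench-mounted locking pliers, cell end first, all the way home until it presses on the back stop with about 5 N (2.5 N at least), and let go of it. Push the upper handle down until it locks over centre by itself and the jaw has pressed the proud cell fully home, take your hand off, then press the release lever down so that the pliers spring open, and leave the bar lying in the nest. Never force the bar or the pliers (feel for the stops: 10 N on the back stop, 20 N on the nest or 25 N on the pliers is too much), and leave the blank bar and everything else where it is.

Things in the scene. Friction and masses are not known exactly. Their poses are not given: they have to be found in the camera images.
- bar_center (a point): Centre (half-way up) of the loose aluminium lens bar, 110 x 34 x 24 mm, about 0.27 kg, flat on the bench. x: along its length to the cell end, y: across, z: up. A round brass lens cell, 18 mm across, stands 5 mm proud of its top, 35 mm from the centre towards +x. Best held across its width 40 mm from the centre on the -x side (tail), which stays outside the nest.
- cell_seat (a point): Point of the bar under the middle of the lens cell, on the bar's underside: 35 mm along +x from the bar's centre and 12 mm below it. With the bar home it lies at x = -8.5 to 8.5 (as the stop is set), y = 0, z = 12 mm of the pliers' frame.
- cell (a joint): How far the brass lens cell is pressed into the bar, in m: 0 at the start (5 mm proud), 0.005 fully home (flush). It is a tight press fit: about 30 N, which the jaw gives.
- clamp: Steel locking pliers on a fixed base plate 350 x 80 x 12 mm. Origin on the bench under the jaw's pad; x from the nest towards the handles, z up, all symmetric about y = 0. Plate x = -100 to 250 mm, top z = 12. Open jaw: its 30 x 20 mm pad hangs tilted over x = -15 to 14, lowest z = 44 (the proud cell passes at 41 if the bar lies on the plate); its top is 100 high, x = -15 to 60. Cheeks x = 31 to 86, up to z = 98, 38 mm wide.
- nest_home (a point): Middle setting of the bar's centre when home: x = -35, z = 24 mm of the pliers' frame (same axes); truly home may be up to 8.5 mm nearer or farther along x, see stop. Nest walls 36 mm apart inside, 12 mm high, x = -30 to 20 mm; flared mouth x = -52 to -27 mm, 42 mm wide inside at its outer end. Slide the bar in along +x on the plate.
- stop: Holder of the nest's rigid back stop, hidden under the jaw; its origin is the pliers' origin and does not show the stop's setting. The stop's face is a screwed plate, set anywhere from x = 11.5 to 28.5 mm of the pliers' frame at each start: feel for it with the bar's front end. It does not give way.
- handle_press (a point): Where to push the upper handle: middle of its upper face, 92 mm from its pivot. x: along the handle to its free end, z: out of the upper face, which is 6 mm above the line through the pivot. Handle 22 mm wide, 12 thick, its end 110 mm from the pivot. Pivot along y at x = 60, z = 86 mm of the pliers' frame.
- handle (a joint): Upper handle, rad: 0 open (free end 0.92 above level; a weak spring holds it), growing as pushed down, 0.92 at its stop (level, along the pliers' +x). With the bar in, the pad meets the cell near 0.15, the push is up to about 12 N, dead centre is near 0.80; beyond it goes to its stop and stays by itself. Without the bar it does not lock.
- release_pad (a point): Middle of the upper face of the release lever's thumb pad, 26 x 28 mm, at the pliers' handle end, beyond the end of the upper handle (x = 230, z = 68 mm of the pliers' frame at rest). Pushed down, it turns about a pivot at x = 180, z = 45 mm and its nose lifts the upper handle off its stop.
- release (a joint): Release lever, rad: 0 at rest (a weak spring returns it), growing as the pad is pushed down, 0.42 at its stop (pad some 22 mm down). With the pliers locked its nose meets the handle at 0.08 and the handle springs open near 0.25 (pad some 13 mm down); it takes about 1 to 7 N.
- blank_center (a point): Bystander: centre of a blank aluminium bar of the same 110 x 34 x 24 mm size, without a lens cell. To be left alone.
- driver_mid (a point): Bystander: screwdriver, 170 mm long, lying on the bench beside the pliers.
- jar: Bystander: amber glass jar, 52 mm diameter, 70 mm high; origin at its underside.
- dish: Bystander: shallow clear dish, 84 mm diameter, 20 mm high; origin at its underside.
- beaker: Bystander: glass beaker, 68 mm diameter, 90 mm high; origin at its underside.
- spacer: Bystander: brass spacer ring, 36 mm diameter, 12 mm high, beside the pliers; origin at its underside.
Mind the look-alikes: they are no part of the job. What is shaped like the part that bears bar_center but black or turquoise is not meant.

How it is judged:
On the way, in this order (a step that is already met when the one before it is completed fails the run):
1. the bar, lying straight in the nest, cell end in, is pressed against the back stop (more than 2.5 N) (x of cell_seat in the frame of clamp between -0.0115 and 0.0115 m and y of bar_center in the frame of clamp between -0.003 and 0.003 m and z of bar_center in the frame of clamp between 0.021 and 0.027 m and angle between the x axis of bar_center and the x axis of clamp, either way round below 0.08 rad and contact force between bar and stop above 2.5 N), for 0.05 s.
2. the bar is let go in the nest, its cell still proud, the pliers still open (x of cell_seat in the frame of clamp between -0.0115 and 0.0115 m and y of bar_center in the frame of clamp between -0.003 and 0.003 m and z of bar_center in the frame of clamp between 0.021 and 0.027 m and angle between the x axis of bar_center and the x axis of clamp, either way round below 0.08 rad and value of joint cell below 0.002 m and value of joint handle below 0.1 rad and contact force between the fingers and bar below 0.1 N), for 0.2 s.
3. the handle is locked over centre by itself, untouched, and the cell is pressed home (value of joint handle above 0.87 rad and value of joint cell above 0.0042 m and contact force between each of the fingers, the arm and clamp below 0.1 N), for 0.2 s.
4. the release lever is pressed while the pliers are still locked (value of joint release above 0.06 rad and value of joint handle above 0.75 rad).
At the end, for the whole second after the job is handed in: Handle within 0.1 rad of open, release lever within 0.05 rad of rest, lens cell pressed home (at least 4.2 of 5 mm), the bar flat and straight in the nest, cell end in, the cell's middle within 11.5 mm (14.5 mm towards the mouth) of the pliers' origin along the nest and the bar within 3 mm across (value of joint handle below 0.1 rad and value of joint release below 0.05 rad and value of joint cell above 0.0042 m and x of cell_seat in the frame of clamp between -0.0145 and 0.0115 m and y of bar_center in the frame of clamp between -0.003 and 0.003 m and z of bar_center in the frame of clamp between 0.021 and 0.027 m and angle between the x axis of bar_center and the x axis of clamp, either way round below 0.08 rad); the robot touches nothing.
It fails at once if the bar is forced while the jaw is open (more than 10 N on the back stop, or 20 N on the nest in all) ((contact force between bar and stop above 10 N or contact force between bar and clamp above 20 N) and value of joint handle below 0.1 rad).
It fails at once if the pliers are forced (more than 25 N from the robot) (contact force between any of the fingers, the arm and clamp above 25 N).
It fails at once if the blank bar or another bystander is moved by more than 25 mm (distance of any of blank_center, driver_mid, jar, dish, beaker, spacer from where it was at the start of the episode above 0.025 m).
It also fails if it takes over 72 s, if anything falls off the work surface, if the arm or the gripper's body presses on something with over 40 N, if the wrist force passes 120 N, or if a joint passes its speed limit or range.

ROBOT

A 6-joint arm with a two-finger parallel gripper is mounted at the origin on the work surface. World frame = base frame: x ahead of the robot, y to its left, z up, the work surface at z = 0. Lengths are in m, angles in rad, forces in N, time in s.
With the tool pointing down it reaches from about 0.425 to 0.95 m from the base axis. Payload 3.5 kg.
Tool frame: the origin (TCP) lies midway between the tips of the shut fingers; the grasp point (between the pads) lies 19 mm behind it; z points along the fingers, y is the direction in which the jaws open and shut (so a half turn about z gives the same grasp; the last joint's range is limited). The gripper opens to 85 mm and grips with 20 to 120 N. Pads are 22 mm wide; open, the fingers measure 114 mm over their backs; the gripper's body (76 mm by 85 mm) begins 54 mm behind the grasp point. The pads swing forward as they close: fully open they stand 13 mm farther back than shut.
Start: joints at [-1.33, 0.286, 1.577, -0, 1.279, -0.15], TCP at [0.257, -0.624, 0.231] pointing down, gripper open.
Joint ranges: [-2.77, 2.77], [-0.9, 2.22], [0.21, 2.48], [-1.53, 4.67], [0.24, 2.81], [-2.84, 2.84]. Speed limits (rad/s): [2.79, 2.79, 3.14, 3.14, 3.14, 3.14].

INTERFACE

Orientations are given as a unit quaternion [x, y, z, w].
In Python, from plant import ctrl gives the robot as it stands.
- The arm moves only by the tool apply_moves, never from a script. Its argument "moves" is a list that holds one entry, the list of rows, each a list of 7 numbers: the shift along the tool's x, y, z in m, then the turn, a rotation vector about the tool's x, y, z in degrees, then the gripper's target within -1 to 1 (shut at 1, half-way at 0, fully open at -1). In form: [[[tx, ty, tz, ax, ay, az, hand], ...]]. A call has 1 to 12 rows; each row shifts and turns the pose as measured when the row begins, along the tool's axes as they then stand; what a row does not reach is not made up. A row lasts 1/10 s, in which the tool goes at most 50 mm and 8.59 degrees, less where a joint would pass 70% of its speed; a pose out of reach is approached as far as the arm can. A call with a gripper value outside its range is refused whole. The fingers move at their own pace and stop on an object; "force" is the grip in N (left out, the last holds). Time passes only in rows, so rows that do not move let the fingers close. It gives the time, the measured TCP pose, the force and the opening at its end, in the units of the state.
- ctrl.get_state(): the state, without advancing time (a new reading comes with each control period).
- ctrl.read_camera(name): name is "scene" or "top" or "wrist"; returns the picture (400x640x3 uint8, red, green, blue); there is no depth.
- ctrl.get_calibration(name): a dict with "camera_matrix" (3x3 intrinsics, pixels), "k1" (the pictures are not rectified: a ray, as slopes to the right and down, at radius r is drawn at 1 + k1 r^2 times it, then the intrinsics apply), "cam_to_world" (4x4, takes a point from camera to world coordinates). Camera axes: x right, y up, looking along -z (the intrinsics and any distortion apply to the point x, -y, -z); pixel columns grow to the right and rows downward; lengths in m; the calibration is good to about 2 mm. A picture is of the moment at which its call begins: read the wrist's pose just before it. get_calibration takes no time and is no camera call; for the wrist camera it gives the pose at the moment of the call.
- ctrl.sign_off(): hands the job in, once; it reports no verdict.
The state is a dict: "time": time; "qpos": joint angles; "dq": joint speeds; "joint_efforts": joint torques, N m; "eef_pos": TCP position; "tcp_rot": TCP orientation; "contact_force": force on the tool from outside, world axes, zero at the start; "wrist_torque": the same for the moment, N m; "opening": opening from 0.0 (shut) to 1.0 (fully open).
Only numpy, scipy, OpenCV 4.12 (cv2) and the standard library are available. Lean on these libraries where they do the work, as an engineer would, in place of code of your own. Each camera call takes 0.05 s, during which the arm holds its last target. There are 200 camera calls.

## Working session

There is one attempt and no reset: what is moved stays moved. The work goes in short steps, Python scripts to look and compute and a tool call to move; the robot and the scene stay as the last step left them, time stands still between calls to the robot, and variables do not carry over. Pictures are saved under pics/ and viewed, about 8 in all and at most 12, crops included, and the job is handed in when it is done.

Besides the shell and the picture viewer there is one more tool, called after ">>>" as a command line: name --argument value ..., lists and objects as JSON in quotes. apply_moves: Moves the arm, as the interface text tells. Its arguments: {"type":"object","properties":{"moves":{"type":"array","items":{"type":"array","items":{"type":"array","items":{"type":"number"}}}},"force":{"type":"number"}},"required":["moves"]}

```bash
ls; mkdir -p pics; cat > h.py <<'E'
import numpy as np, cv2
from plant import ctrl
from scipy.spatial.transform import Rotation as R
def snap(n,f):
    c=ctrl.get_calibration(n); im=ctrl.read_camera(n); np.savez('pics/'+f+'.npz',im=im,K=c['camera_matrix'],k1=c['k1'],T=c['cam_to_world'])
    cv2.imwrite('pics/'+f+'.png',im[:,:,::-1]); return im
def load(f): return np.load('pics/'+f+'.npz')
def ray(f,uv):
    d=load(f); K=np.array(d['K']); k=float(d['k1']); T=np.array(d['T'])
    D=np.array([k,0,0,0,0.])
    p=cv2.undistortPoints(np.array(uv,float).reshape(-1,1,2),K,D).reshape(-1,2)
    v=np.c_[p[:,0],-p[:,1],-np.ones(len(p))]@T[:3,:3].T
    return T[:3,3],v
def onz(f,uv,z):
    o,v=ray(f,uv); return o+v*((z-o[2])/v[:,2])[:,None]
def proj(f,P):
    d=load(f);T=np.array(d['T']);q=(np.array(P,float).reshape(-1,3)-T[:3,3])@T[:3,:3]
    s=np.c_[q[:,0]/-q[:,2],-q[:,1]/-q[:,2]]; s=s*(1+float(d['k1'])*(s**2).sum(1))[:,None]
    K=np.array(d['K']); return s@K[:2,:2].T+K[:2,2]
E
python3 - <<'E'
from h import *
for n in('top','scene'): snap(n,n+'0')
for n in('top','scene','wrist'):
    c=ctrl.get_calibration(n);print(n,np.round(c['camera_matrix'],1).tolist(),c['k1'],np.round(c['cam_to_world'],3).tolist())
print(ctrl.get_state())
E
```

```text
pics
top [[514.2, 0.0, 318.8], [0.0, 514.2, 195.1], [0.0, 0.0, 1.0]] -0.12127532824215416 [[0.015, 0.996, -0.086, 0.406], [-1.0, 0.015, -0.007, 0.116], [-0.006, 0.086, 0.996, 1.361], [0.0, 0.0, 0.0, 1.0]]
scene [[501.6, 0.0, 308.7], [0.0, 501.6, 201.5], [0.0, 0.0, 1.0]] 0.02654245520935652 [[-0.249, -0.793, 0.556, 1.118], [0.969, -0.209, 0.136, 0.252], [0.008, 0.573, 0.82, 1.012], [0.0, 0.0, 0.0, 1.0]]
wrist [[360.8, 0.0, 318.0], [0.0, 360.8, 201.3], [0.0, 0.0, 1.0]] 0.016390696444654608 [[0.381, 0.883, 0.275, 0.327], [-0.925, 0.365, 0.111, -0.594], [-0.003, -0.296, 0.955, 0.373], [0.0, 0.0, 0.0, 1.0]]
{'time': 0.1, 'qpos': array([-1.32999081e+00,  2.87120222e-01,  1.57798888e+00, -9.45857525e-06,
        1.27859313e+00, -1.49984759e-01]), 'dq': array([ 0.00091106, -0.00307002, -0.00356684, -0.00032005, -0.00131955,
       -0.00082069]), 'joint_efforts': array([-1.39478075e-04, -4.07296801e+01, -2.93700349e+01, -1.79939802e-04,
        3.42761123e-03,  2.16365720e-06]), 'eef_pos': array([ 0.25701676, -0.62353236,  0.23007931]), 'tcp_rot': array([ 9.80970217e-01,  1.94155404e-01, -5.24045348e-05, -1.05349416e-03]), 'contact_force': array([0.95486149, 0.403963  , 0.63735928]), 'wrist_torque': array([-0.01838489, -0.03324411, -0.00593841]), 'opening': 0.998449619001121}
```

View pics/top0.png

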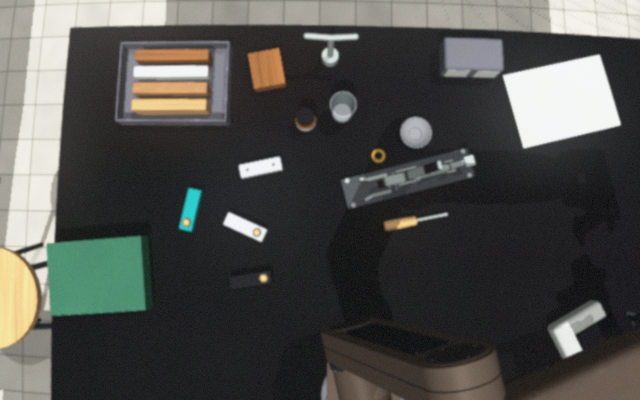

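View pics/scene0.png

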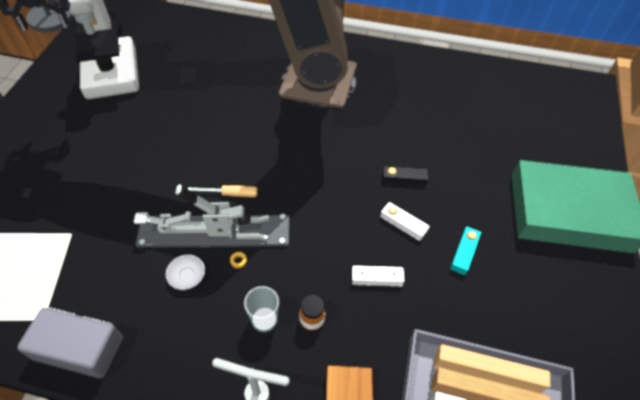

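Top view: pliers lie from (345,190) (nest end) to (475,160) (release pad). The lens bar is at (245,227) with its cell at (257,232). The blank is at (260,167). Turquoise and black look-alikes are at (190,210) and (250,280).

```bash
python3 - <<'E'
from h import *
im=load('top0')['im'].astype(int)
m=((im.min(2)>110)).astype(np.uint8); m[:200]=0;m[250:]=0;m[:,:215]=0;m[:,275:]=0
c=max(cv2.findContours(m,0,2)[0],key=cv2.contourArea); r=cv2.minAreaRect(c);print(r,cv2.boxPoints(r))
print(onz('top0',cv2.boxPoints(r),.024).round(3), onz('top0',[r[0],(257,232)],.024).round(3))
ims=load('top0')['im'][140:220,330:490,::-1]
a=cv2.resize(ims,None,fx=5,fy=5,interpolation=cv2.INTER_CUBIC)
ims=load('scene0')['im'][180:260,130:300,::-1]
b=cv2.resize(ims,(800,376),interpolation=cv2.INTER_CUBIC)[:200+176]
o=np.vstack([a,b])[:,:800]; o=cv2.convertScaleAbs(o,alpha=1.5); cv2.imwrite('pics/c1.png',cv2.resize(o,(618,600)))
# plate mask
g=cv2.cvtColor(load('top0')['im'],cv2.COLOR_RGB2GRAY); print(g[200:212:3,345:360:3],g[185,300:346:5])
m=(g>35).astype(np.uint8);m[:145]=0;m[212:]=0;m[:,:335]=0;m[:,482:]=0
m[205:,380:]=0
c=max(cv2.findContours(m,0,2)[0],key=cv2.contourArea); r=cv2.minAreaRect(c);print(r);print(onz('top0',cv2.boxPoints(r),.012).round(3))
E
```

```text
((244.51866149902344, 226.55023193359375), (43.597232818603516, 15.037446975708008), 24.623563766479492) [[221.5696  224.30275]
 [227.835   210.63274]
 [267.4677  228.79771]
 [261.20233 242.46773]]
[[0.441 0.378 0.024]
 [0.477 0.362 0.024]
 [0.432 0.257 0.024]
 [0.396 0.273 0.024]] [[0.437 0.317 0.024]
 [0.423 0.284 0.024]]
[[ 53 100  92  70  69]
 [ 39  92 116 122  73]
 [ 34  75 113 125  55]
 [ 36  36  31  25  27]] [ 35  39  38  35  37  36  35  40  38 101]
((409.8302917480469, 174.1100311279297), (44.72277069091797, 151.04949951171875), 78.57881164550781)
[[ 0.597  0.093  0.012]
 [ 0.685 -0.305  0.012]
 [ 0.567 -0.327  0.012]
 [ 0.482  0.068  0.012]]
```

View pics/c1.png

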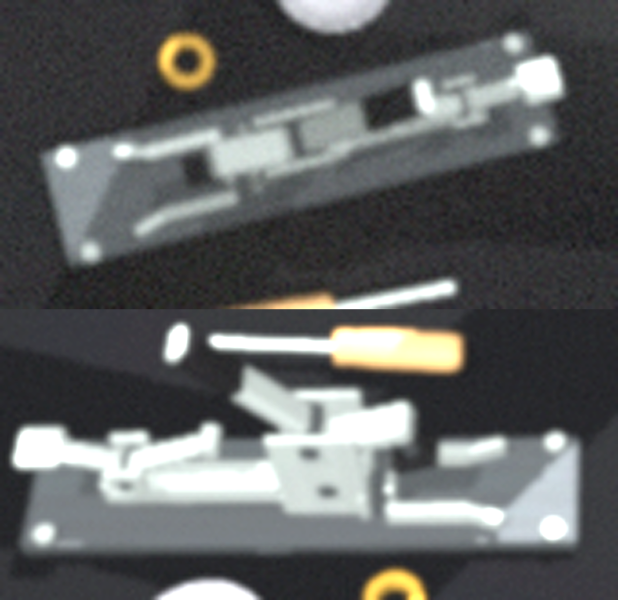

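The crop shows the plate corners at top pixels of about (341,179), (348,209), (466,150) and (474,177). The nest mouth is at the left and the release pad at the right.

```bash
python3 - <<'E'
from h import *
s=3.8625
c=np.array([(42,152),(70,266),(525,37),(555,143),(66,157),(90,252),(514,43),(540,135),(540,80)])/s+[330,140]-.4
p=onz('top0',c,.012);print(p.round(4))
a=(p[0]+p[1])/2;b=(p[2]+p[3])/2;print(np.linalg.norm(b-a),np.linalg.norm(p[0]-p[1]),np.arctan2(*(b-a)[1::-1]))
a2=(p[4]+p[5])/2;b2=(p[6]+p[7])/2;print(np.arctan2(*(b2-a2)[1::-1]),np.linalg.norm(b2-a2))
m=(a2+b2)/2;m1=(a+b)/2; print(m,m1)
# scene bolts/corners, crop scale
sx=800/170*618/800; sy=376/80*600/776
q=np.array([(553,527),(555,441),(43,533),(578,438),(578,545),(22,548)])
q=np.c_[q[:,0]/sx+130,(q[:,1]-309.3)/sy+180]-.4
print(onz('scene0',q,.012).round(4))
s=ctrl.get_calibration('wrist');st=ctrl.get_state();Rt=R.from_quat(st['tcp_rot']).as_matrix();T=np.array(s['cam_to_world'])
print('cam in tool',(Rt.T@(T[:3,3]-st['eef_pos'])).round(4),(Rt.T@T[:3,:3]).round(3).tolist(), Rt.round(3).tolist())
E
```

```text
[[ 0.5663  0.0684  0.012 ]
 [ 0.4886  0.0484  0.012 ]
 [ 0.652  -0.2662  0.012 ]
 [ 0.5783 -0.2863  0.012 ]
 [ 0.5631  0.0519  0.012 ]
 [ 0.4983  0.0349  0.012 ]
 [ 0.6476 -0.2583  0.012 ]
 [ 0.5837 -0.2758  0.012 ]
 [ 0.6221 -0.2763  0.012 ]]
0.3459381827487578 0.08027841254462037 -1.3144509154425923
-1.3037714832828995 0.3218948695322393
[ 0.57318451 -0.11181762  0.012     ] [ 0.57129595 -0.10891088  0.012     ]
[[ 0.5593  0.0526  0.012 ]
 [ 0.4962  0.0357  0.012 ]
 [ 0.6446 -0.2568  0.012 ]
 [ 0.4901  0.0496  0.012 ]
 [ 0.5679  0.0716  0.012 ]
 [ 0.6579 -0.2647  0.012 ]]
cam in tool [ 0.0758 -0.0009 -0.1425] [[0.0, 0.955, 0.297], [1.0, -0.0, 0.0], [0.001, 0.297, -0.955]] [[0.925, 0.381, -0.001], [0.381, -0.925, 0.002], [0.0, -0.002, -1.0]]
```

```bash
cat >> h.py <<'E'
def plan(p,yaw,n,hand):
    """rows to bring the tool (pointing down) to p with tool x at yaw"""
    st=ctrl.get_state(); P=st['eef_pos'].copy(); Q=R.from_quat(st['tcp_rot'])
    G=R.from_euler('z',yaw)*R.from_euler('x',np.pi)
    rv=(Q.inv()*G).as_rotvec(degrees=True); d=(np.array(p)-P)/n
    print('n',n,'mm/row',np.linalg.norm(d)*1e3,'rot',rv.round(2))
    for i in range(n):
        t=Q.inv().apply(d); print([*t.round(4).tolist(),*(rv/n).round(2).tolist(),hand],end=', '); Q=Q*R.from_rotvec(rv/n,degrees=True)
    print()
E
python3 - <<'E'
from h import *
plan([.543,.0,.25],1.834,15,-1)
E
```

```text
n 15 mm/row 45.75178717752282 rot [ -0.09  -0.1  -82.69]
[0.0335, -0.0312, -0.0013, -0.01, -0.01, -5.51, -1], [0.0363, -0.0278, -0.0013, -0.01, -0.01, -5.51, -1], [0.0388, -0.0242, -0.0013, -0.01, -0.01, -5.51, -1], [0.041, -0.0204, -0.0013, -0.01, -0.01, -5.51, -1], [0.0427, -0.0163, -0.0013, -0.01, -0.01, -5.51, -1], [0.0441, -0.0122, -0.0013, -0.01, -0.01, -5.51, -1], [0.0451, -0.0079, -0.0013, -0.01, -0.01, -5.51, -1], [0.0456, -0.0035, -0.0013, -0.01, -0.01, -5.51, -1], [0.0457, 0.0009, -0.0013, -0.01, -0.01, -5.51, -1], [0.0454, 0.0053, -0.0013, -0.01, -0.01, -5.51, -1], [0.0447, 0.0096, -0.0013, -0.01, -0.01, -5.51, -1], [0.0436, 0.0139, -0.0013, -0.01, -0.01, -5.51, -1], [0.042, 0.018, -0.0013, -0.01, -0.01, -5.51, -1], [0.0401, 0.022, -0.0013, -0.01, -0.01, -5.51, -1], [0.0378, 0.0257, -0.0013, -0.01, -0.01, -5.51, -1],
```

>>> apply_moves --moves '[[[0.0335, -0.031, -0.0013, 0, 0, -5.5, -1], [0.036, -0.028, -0.0013, 0, 0, -5.5, -1], [0.039, -0.024, -0.0013, 0, 0, -5.5, -1], [0.041, -0.02, -0.0013, 0, 0, -5.5, -1], [0.043, -0.016, -0.0013, 0, 0, -5.5, -1], [0.044, -0.012, -0.0013, 0, 0, -5.5, -1], [0.045, -0.008, -0.0013, 0, 0, -5.5, -1], [0.0455, -0.0035, -0.0013, 0, 0, -5.5, -1], [0.0455, 0.001, -0.0013, 0, 0, -5.5, -1], [0.0455, 0.005, -0.0013, 0, 0, -5.5, -1], [0.0445, 0.01, -0.0013, 0, 0, -5.5, -1], [0.0435, 0.014, -0.0013, 0, 0, -5.5, -1]]]'

```text
time: 1.3
eef_pos: [0.4802, -0.1055, 0.2407]
tcp_rot: [0.705, 0.71, 0.002, -0.006]
contact_force: [1.4, -1.4, -0.0]
opening: 1.0
```

```bash
python3 - <<'E'
from h import *
plan([.543,.0,.25],1.834,5,-1);print(ctrl.get_state()['eef_pos'])
E
```

```text
n 5 mm/row 24.613022947684467 rot [ -0.21  -0.65 -14.67]
[0.021, 0.0127, -0.0017, -0.04, -0.13, -2.93, -1], [0.0203, 0.0138, -0.0017, -0.04, -0.13, -2.93, -1], [0.0196, 0.0148, -0.0018, -0.04, -0.13, -2.93, -1], [0.0188, 0.0158, -0.0018, -0.04, -0.13, -2.93, -1], [0.018, 0.0167, -0.0018, -0.04, -0.13, -2.93, -1], 
[ 0.4802455  -0.10545205  0.24068556]
```

>>> apply_moves --moves '[[[0.021, 0.0127, -0.0017, 0, -0.1, -2.9, -1], [0.0203, 0.0138, -0.0017, 0, -0.1, -2.9, -1], [0.0196, 0.0148, -0.0018, 0, -0.1, -2.9, -1], [0.0188, 0.0158, -0.0018, 0, -0.1, -2.9, -1], [0.018, 0.0167, -0.0018, 0, -0.1, -2.9, -1], [0, 0, 0, 0, 0, 0, -1]]]'

```text
time: 1.9
eef_pos: [0.5434, 0.0117, 0.2476]
tcp_rot: [0.601, 0.799, -0.001, -0.004]
contact_force: [0.2, 0.1, -0.8]
opening: 1.003
```

```bash
python3 - <<'E'
from h import *
s=ctrl.get_state();print(s['eef_pos'],R.from_quat(s['tcp_rot']).as_matrix().round(3).tolist())
snap('wrist','w1'); im=cv2.imread('pics/w1.png'); cv2.imwrite('pics/w1b.png',cv2.convertScaleAbs(cv2.resize(im,(800,500)),alpha=1.6))
o=np.array([.553,-.0375,.012]);x=np.array([.26,-.966,0]);y=np.array([.966,.26,0])
print((proj('w1',[o+x*a+y*b for a,b in((-.1,.04),(-.1,-.04),(.25,0),(0,0))])*1.25).round())
E
```

```text
[0.54337977 0.01165755 0.24760462] [[-0.278, 0.961, -0.008], [0.961, 0.278, 0.004], [0.006, -0.006, -1.0]]
[[445. 148.]
 [348. 146.]
 [390. 492.]
 [394. 263.]]
```

View pics/w1b.png

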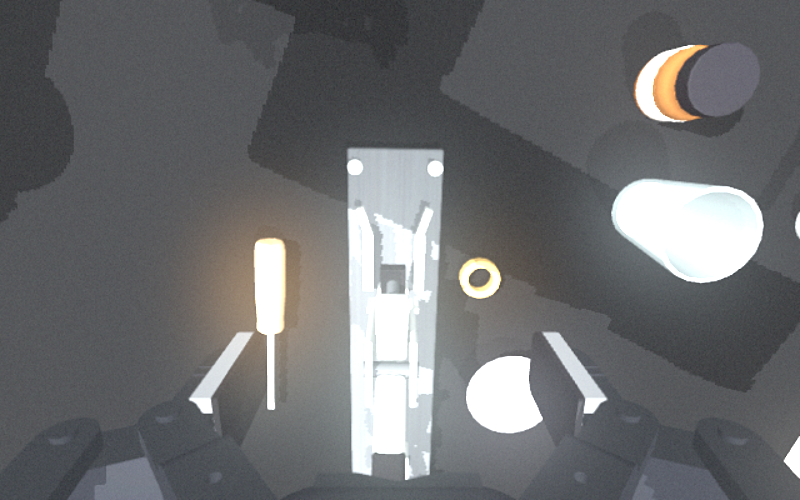

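Wrist view: plate corners at (348,149) and (443,149), with the predicted corners within 3 px. The nest mouth is at (352–435, 210), and the spacer and driver stand clear.

```bash
python3 - <<'E'
from h import *
g=cv2.cvtColor(load('w1')['im'],cv2.COLOR_RGB2GRAY).astype(float)
g=cv2.GaussianBlur(g,(3,3),0)
L=[];Rr=[]
for v in range(126,176,4):
    d=np.diff(g[v]); L.append((270+np.argmax(d[270:290])+.5,v)); Rr.append((335+np.argmin(d[335:362])+.5,v))
E=[(u,105+np.argmax(np.diff(g[105:130,u]))+.5) for u in range(295,345,5)]
pl,pr,pe=[onz('w1',np.array(x),.012) for x in(L,Rr,E)]
for p in(pl,pr,pe):
    vx,vy,x0,y0=cv2.fitLine(p[:,:2].astype(np.float32),cv2.DIST_HUBER,0,.01,.01).ravel(); print(vx,vy,np.arctan2(vy,vx),x0,y0)
print(pl[:,:2].round(4).tolist(),pr[:,:2].round(4).tolist(),pe[:,:2].round(4).tolist())
b=np.array([.437,.317]);u=np.array([-.394,-.919]);t=b-.04*u;print(t)
plan([*(t+[0.0,0]),.20],1.166,8,-1)
E
```

```text
0.24971974 -0.96831816 -1.3184056 0.4971957 0.012061707
0.26193637 -0.96508515 -1.3057683 0.5710639 0.043230195
0.9604129 0.2785804 0.28231564 0.52751833 0.058687754
[[0.49, 0.0399], [0.491, 0.036], [0.492, 0.032], [0.494, 0.0283], [0.494, 0.024], [0.4951, 0.02], [0.4961, 0.0159], [0.4971, 0.0118], [0.4982, 0.0077], [0.5003, 0.0038], [0.5003, -0.0006], [0.5014, -0.0048], [0.5025, -0.0091]] [[0.5662, 0.0621], [0.5665, 0.0579], [0.5687, 0.0543], [0.569, 0.0501], [0.5702, 0.0462], [0.5715, 0.0422], [0.5718, 0.0379], [0.5741, 0.0342], [0.5744, 0.0299], [0.5757, 0.0258], [0.577, 0.0217], [0.5711, 0.0155], [0.5704, 0.0107]] [[0.5054, 0.0523], [0.5103, 0.0537], [0.5152, 0.0551], [0.5201, 0.0565], [0.5251, 0.058], [0.53, 0.0594], [0.5349, 0.0608], [0.5398, 0.0623], [0.5447, 0.0637], [0.5496, 0.0651]]
[0.45276 0.35376]
n 8 mm/row 44.72787658478978 rot [-0.53 -0.16 39.24]
[0.0443, 0.0011, 0.0062, -0.07, -0.02, 4.91, -1], [0.0442, -0.0027, 0.0061, -0.07, -0.02, 4.91, -1], [0.0438, -0.0065, 0.0061, -0.07, -0.02, 4.91, -1], [0.0431, -0.0102, 0.0061, -0.07, -0.02, 4.91, -1], [0.0421, -0.0139, 0.0061, -0.07, -0.02, 4.91, -1], [0.0408, -0.0174, 0.006, -0.07, -0.02, 4.91, -1], [0.0391, -0.0209, 0.006, -0.07, -0.02, 4.91, -1], [0.0372, -0.0241, 0.0059, -0.07, -0.02, 4.91, -1],
```

>>> apply_moves --moves '[[[0.044, 0.001, 0.006, 0, 0, 4.9, -1], [0.044, -0.0027, 0.006, 0, 0, 4.9, -1], [0.044, -0.0065, 0.006, 0, 0, 4.9, -1], [0.043, -0.01, 0.006, 0, 0, 4.9, -1], [0.042, -0.014, 0.006, 0, 0, 4.9, -1], [0.041, -0.0174, 0.006, 0, 0, 4.9, -1], [0.039, -0.021, 0.006, 0, 0, 4.9, -1], [0.037, -0.024, 0.006, 0, 0, 4.9, -1], [0, 0, 0, 0, 0, 0, -1], [0, 0, 0, 0, 0, 0, -1]]]'

```text
time: 2.95
eef_pos: [0.4548, 0.3549, 0.1948]
tcp_rot: [0.848, 0.53, -0.007, -0.002]
contact_force: [-0.1, -0.7, 0.3]
opening: 0.996
```

```bash
python3 - <<'E'
from h import *
s=ctrl.get_state();print(s['eef_pos'])
snap('wrist','w2'); im=cv2.imread('pics/w2.png'); cv2.imwrite('pics/w2b.png',im)
g=cv2.cvtColor(im,cv2.COLOR_BGR2GRAY); print(proj('w2',[[.437,.317,.024],[.423,.284,.029]]))
E
```

```text
[0.45484767 0.35493513 0.19475607]
[[321.19637484 221.22129332]
 [323.05567185 258.6491181 ]]
```

View pics/w2b.png

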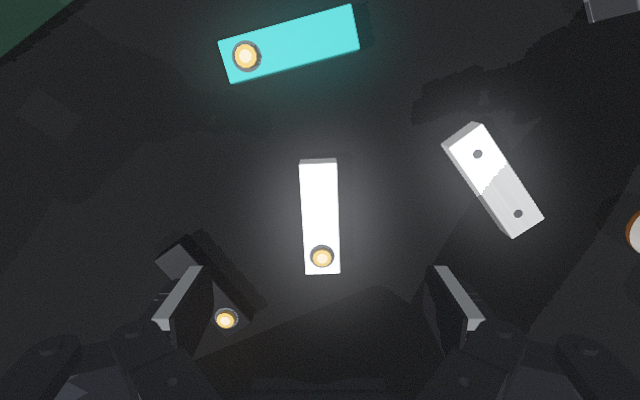

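Wrist view: the bar's top face spans (299,165)–(341,274) and the brass cell is at (321,257). The tail is clear of the neighbours.

```bash
python3 - <<'E'
from h import *
im=load('w2')['im']; g=cv2.cvtColor(im,cv2.COLOR_RGB2GRAY)
m=(g>235).astype(np.uint8);m[:, :290]=0;m[:,350:]=0;m[:150]=0;m[285:]=0
c=max(cv2.findContours(m,0,2)[0],key=cv2.contourArea)
P=onz('w2',c.reshape(-1,2),.024)[:,:2].astype(np.float32)
r=cv2.minAreaRect(P*1000);print(r);b=cv2.boxPoints(r);print(b)
e=max((b[1]-b[0],b[2]-b[1]),key=np.linalg.norm); e=e/np.linalg.norm(e); e*=-np.sign(e[1])
C=np.array(r[0])/1000; yaw=np.arctan2(e[1],e[0]);print(C,yaw, onz('w2',[(321.5,257)],.029))
t=C-.04*e; print('tail',t)
plan([*t,.09],yaw+np.pi,4,-1)
E
```

```text
((435.9437255859375, 317.62396240234375), (108.74172973632812, 32.74491882324219), 66.61717224121094)
[[399.33755 274.21616]
 [429.39328 261.2206 ]
 [472.5499  361.03177]
 [442.49417 374.0273 ]]
[0.43594373 0.31762396] -1.9789035 [[0.42242492 0.28618075 0.029     ]]
tail [0.45181863 0.35433891]
n 4 mm/row 26.185243903394518 rot [-0.59  0.53 -2.64]
[-0.0002, -0.0004, 0.0262, -0.15, 0.13, -0.66, -1], [-0.0002, -0.0005, 0.0262, -0.15, 0.13, -0.66, -1], [-0.0003, -0.0005, 0.0262, -0.15, 0.13, -0.66, -1], [-0.0003, -0.0006, 0.0262, -0.15, 0.13, -0.66, -1],
```

>>> apply_moves --moves '[[[0, -0.0005, 0.026, -0.15, 0.13, -0.66, -1], [0, -0.0005, 0.026, -0.15, 0.13, -0.66, -1], [0, -0.0005, 0.026, -0.15, 0.13, -0.66, -1], [0, -0.0005, 0.026, -0.15, 0.13, -0.66, -1], [0, 0, 0.03, 0, 0, 0, -0.5], [0, 0, 0.02, 0, 0, 0, -0.3], [0, 0, 0, 0, 0, 0, -0.3]]]'

```text
time: 3.7
eef_pos: [0.4604, 0.3434, 0.04]
tcp_rot: [0.839, 0.543, 0.004, 0.002]
contact_force: [0.4, 0.3, -0.3]
opening: 0.652
```

```bash
python3 - <<'E'
from h import *
s=ctrl.get_state();print(s['eef_pos'],s['opening'])
plan([.4518,.3543,.006],-1.979+np.pi,3,-.3)
E
```

```text
[0.46039568 0.34344113 0.03999499] 0.6516701505359013
n 3 mm/row 12.235922654090826 rot [ 0.42 -0.21 -0.78]
[0.0021, -0.0042, 0.0113, 0.14, -0.07, -0.26, -0.3], [0.0021, -0.0041, 0.0113, 0.14, -0.07, -0.26, -0.3], [0.0022, -0.0041, 0.0113, 0.14, -0.07, -0.26, -0.3],
```

>>> apply_moves --moves '[[[0.0032, -0.0062, 0, 0.2, -0.1, -0.4, -0.3], [0.0032, -0.0062, 0, 0.2, -0.1, -0.4, -0.3], [0, 0, 0, 0, 0, 0, -0.3], [0, 0, 0, 0, 0, 0, -0.3]]]'

```text
time: 4.1
eef_pos: [0.4545, 0.354, 0.0445]
tcp_rot: [0.836, 0.548, 0.003, 0.0]
contact_force: [-0.6, 0.6, 0.3]
opening: 0.654
```

```bash
python3 - <<'E'
from h import *
s=ctrl.get_state();print(s['eef_pos'],s['opening'],s['dq'])
plan([.4518,.3543,.006],-1.979+np.pi,4,-.3)
E
```

```text
[0.45452254 0.35396653 0.04449202] 0.6544538179270566 [ 0.00610943 -0.01423377 -0.01058924  0.00274238  0.00753328 -0.0007528 ]
n 4 mm/row 9.64740532793561 rot [ 0.22 -0.26 -0.13]
[-0.0002, -0.0007, 0.0096, 0.06, -0.07, -0.03, -0.3], [-0.0002, -0.0007, 0.0096, 0.06, -0.07, -0.03, -0.3], [-0.0002, -0.0007, 0.0096, 0.06, -0.07, -0.03, -0.3], [-0.0002, -0.0007, 0.0096, 0.06, -0.07, -0.03, -0.3],
```

>>> apply_moves --moves '[[[0, -0.0012, 0.0096, 0, 0, 0, -0.3], [0, -0.0012, 0.0096, 0, 0, 0, -0.3], [0, 0, 0.0096, 0, 0, 0, -0.3], [0, 0, 0.008, 0, 0, 0, -0.3], [0, 0, 0, 0, 0, 0, -0.3], [0, 0, 0, 0, 0, 0, -0.3]]]'

```text
time: 4.7
eef_pos: [0.4525, 0.3557, 0.0051]
tcp_rot: [0.836, 0.549, 0.004, 0.0]
contact_force: [-0.2, -0.1, -0.1]
opening: 0.649
```

```bash
python3 - <<'E'
from h import *
s=ctrl.get_state();print(s['eef_pos'],s['opening'],s['contact_force'])
plan([.4518,.3543,.006],-1.979+np.pi,1,-.3)
E
```

```text
[0.4525088  0.35570139 0.00509714] 0.6487999969562143 [-0.20468903 -0.1360395  -0.11594251]
n 1 mm/row 1.8114737969687418 rot [ 0.27 -0.31 -0.06]
[-0.0016, -0.0001, -0.0009, 0.27, -0.31, -0.06, -0.3],
```

>>> apply_moves --moves '[[[0, 0, 0, 0, 0, 0, 1], [0, 0, 0, 0, 0, 0, 1], [0, 0, 0, 0, 0, 0, 1], [0, 0, 0, 0, 0, 0, 1], [0, 0, 0, 0, 0, 0, 1], [0, 0, 0, 0, 0, 0, 1], [0, 0, 0, 0, 0, 0, 1], [0, 0, 0, 0, 0, 0, 1]]]' --force 40

```text
time: 5.5
eef_pos: [0.4529, 0.3558, 0.0053]
tcp_rot: [0.836, 0.549, 0.004, 0.001]
contact_force: [0.8, 0.1, -0.9]
opening: 0.384
```

```bash
python3 - <<'E'
from h import *
s=ctrl.get_state();print(s['eef_pos'],s['opening'],s['contact_force'],R.from_quat(s['tcp_rot']).as_matrix().round(3).tolist())
E
```

```text
[0.45286104 0.35579834 0.00534229] 0.3844305398724612 [ 0.78219434  0.08378373 -0.93391591] [[0.398, 0.917, 0.008], [0.917, -0.398, 0.004], [0.006, 0.005, -1.0]]
```

>>> apply_moves --moves '[[[0, 0, -0.02, 0, 0, 0, 1], [0, 0, -0.035, 0, 0, 0, 1], [0, 0, -0.01, 0, 0, 0, 1], [0, 0, 0, 0, 0, 0, 1]]]'

```text
time: 5.9
eef_pos: [0.4499, 0.3543, 0.0688]
tcp_rot: [0.836, 0.548, 0.001, -0.0]
contact_force: [0.8, -0.2, -3.5]
opening: 0.389
```

```bash
python3 - <<'E'
from h import *
s=ctrl.get_state();print(s['eef_pos'],s['opening'],s['contact_force'])
plan([.512,.11,.07],1.834,9,1)
E
```

```text
[0.44987743 0.35433101 0.0687502 ] 0.38891740740347275 [ 0.81825066 -0.15120877 -3.53198464]
n 9 mm/row 28.011994421614556 rot [  0.08  -0.07 -38.58]
[-0.0221, 0.0172, -0.0002, 0.01, -0.01, -4.29, 1], [-0.0234, 0.0155, -0.0002, 0.01, -0.01, -4.29, 1], [-0.0245, 0.0137, -0.0002, 0.01, -0.01, -4.29, 1], [-0.0254, 0.0118, -0.0002, 0.01, -0.01, -4.29, 1], [-0.0262, 0.0099, -0.0002, 0.01, -0.01, -4.29, 1], [-0.0269, 0.0079, -0.0002, 0.01, -0.01, -4.29, 1], [-0.0274, 0.0058, -0.0001, 0.01, -0.01, -4.29, 1], [-0.0278, 0.0038, -0.0001, 0.01, -0.01, -4.29, 1], [-0.028, 0.0017, -0.0001, 0.01, -0.01, -4.29, 1],
```

>>> apply_moves --moves '[[[-0.022, 0.017, 0, 0, 0, -4.3, 1], [-0.0235, 0.0155, 0, 0, 0, -4.3, 1], [-0.0245, 0.0137, 0, 0, 0, -4.3, 1], [-0.0255, 0.0118, 0, 0, 0, -4.3, 1], [-0.026, 0.01, 0, 0, 0, -4.3, 1], [-0.027, 0.008, 0, 0, 0, -4.3, 1], [-0.0275, 0.006, 0, 0, 0, -4.3, 1], [-0.028, 0.004, 0, 0, 0, -4.3, 1], [-0.028, 0.002, 0, 0, 0, -4.3, 1], [0, 0, 0, 0, 0, 0, 1], [0, 0, 0, 0, 0, 0, 1]]]'

```text
time: 7.0
eef_pos: [0.5066, 0.1005, 0.0501]
tcp_rot: [0.596, 0.803, -0.007, -0.01]
contact_force: [0.3, -0.3, -3.5]
opening: 0.388
```

```bash
cat >> h.py <<'E'
O=np.array([.552,-.0383,0]); X=np.array([.2597,-.9657,0]); Y=np.array([.9657,.2597,0])
def st():
    s=ctrl.get_state(); Q=R.from_quat(s['tcp_rot']).as_matrix(); d=s['eef_pos']-O
    print('t',s['time'],'pl',round(d@X*1e3,1),round(d@Y*1e3,1),round(s['eef_pos'][2]*1e3,1),'yaw',round(np.arctan2(Q[1,0],Q[0,0]),4),'tilt',Q[2,:2].round(4),'F pl',[round(float(s['contact_force']@a),2) for a in(X,Y,np.array([0,0,1]))],'tq',s['wrist_torque'].round(2),'op',round(s['opening'],3))
E
python3 - <<'E'
from h import *
st()
plan([.512,.11,.04],1.834,2,1)
snap('wrist','w3'); cv2.imwrite('pics/w3b.png',load('w3')['im'][60:,100:540,::-1])
E
```

```text
t 7.0 pl -145.8 -7.8 50.1 yaw 1.8636 tilt [ 0.0073 -0.0236] F pl [0.38, 0.19, -3.45] tq [ 0.13  0.03 -0.06] op 0.388
n 2 mm/row 7.448268468608261 rot [-1.36 -0.4   1.7 ]
[0.0037, 0.0041, 0.005, -0.68, -0.2, 0.85, 1], [0.0038, 0.004, 0.005, -0.68, -0.2, 0.85, 1],
```

View pics/w3b.png

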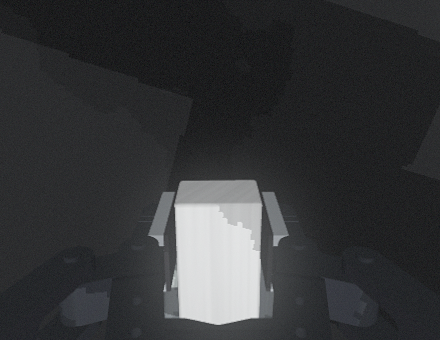

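The crop shows the bar square between the pads, spanning (176–262, 180–320). Its front end is hidden by the hand. I'll straighten the pose next.

>>> apply_moves --moves '[[[0.004, 0.004, 0.004, -0.7, -0.2, 0.85, 1], [0.004, 0.004, 0.004, -0.7, -0.2, 0.85, 1], [0, 0, 0, 0, 0, 0, 1], [0, 0, 0, 0, 0, 0, 1]]]'

```text
time: 7.45
eef_pos: [0.51, 0.1145, 0.0396]
tcp_rot: [0.608, 0.794, 0.0, -0.0]
contact_force: [0.1, 0.4, -3.2]
opening: 0.39
```

```bash
python3 - <<'E'
from h import *
st()
plan([*(O-.1535*X)[:2],.03],1.834,2,1)
E
```

```text
t 7.45 pl -158.5 -0.9 39.6 yaw 1.8351 tilt [ 0.0006 -0.0002] F pl [-0.31, 0.19, -3.18] tq [ 0.14  0.04 -0.02] op 0.39
n 2 mm/row 5.397977477789493 rot [-0.01 -0.04  0.06]
[-0.0025, 0.0004, 0.0048, -0.01, -0.02, 0.03, 1], [-0.0025, 0.0004, 0.0048, -0.01, -0.02, 0.03, 1],
```

>>> apply_moves --moves '[[[-0.001, 0.0005, 0.007, 0, 0, 0, 1], [-0.001, 0.0005, 0.007, 0, 0, 0, 1], [0, 0, 0.005, 0, 0, 0, 1], [0, 0, 0, 0, 0, 0, 1], [0, 0, 0, 0, 0, 0, 1]]]'

```text
time: 7.95
eef_pos: [0.5115, 0.1133, 0.0187]
tcp_rot: [0.607, 0.794, 0.0, -0.0]
contact_force: [-0.7, -0.1, -3.5]
opening: 0.386
```

```bash
python3 - <<'E'
from h import *
st(); snap('top','t2');snap('scene','s2')
p=O-.11*X; c=proj('t2',[p])[0].astype(int);c2=proj('s2',[p])[0].astype(int);print(c,c2)
f=lambda n,c:cv2.convertScaleAbs(cv2.resize(load(n)['im'][c[1]-30:c[1]+30,c[0]-65:c[0]+65,::-1],None,fx=6,fy=5,interpolation=cv2.INTER_CUBIC),alpha=1.3)
cv2.imwrite('pics/t2b.png',np.vstack([f('t2',c+[30,0]),f('s2',c2-[30,0])]))
E
```

```text
t 7.95 pl -156.9 0.2 18.7 yaw 1.8362 tilt [ 0.0006 -0.0004] F pl [-0.06, -0.68, -3.52] tq [ 0.12  0.01 -0.  ] op 0.386
[340 195] [292 230]
```

View pics/t2b.png

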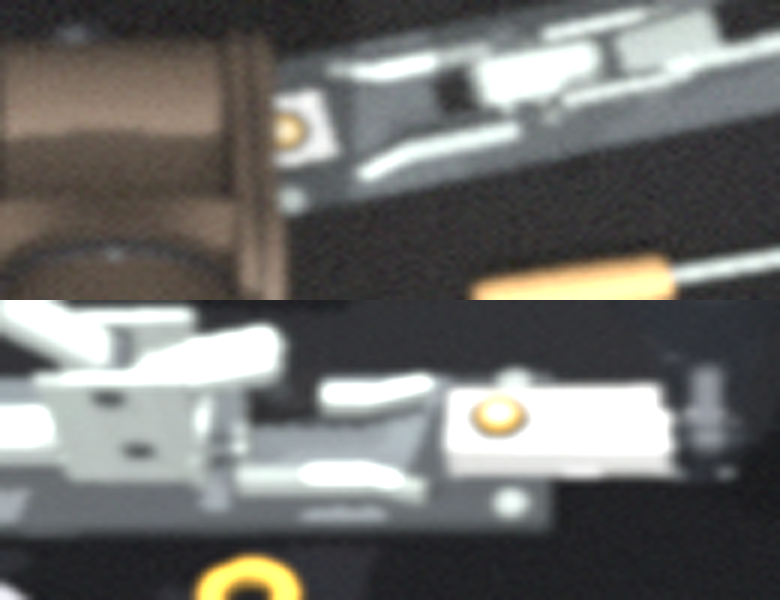

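The crop shows the bar's front end, cell leading, just outside the mouth and centred between the flares in both views. I'll slide it in stepwise.

>>> apply_moves --moves '[[[-0.005, 0, 0, 0, 0, 0, 1], [-0.005, 0, 0, 0, 0, 0, 1], [-0.005, 0, 0, 0, 0, 0, 1], [-0.005, 0, 0, 0, 0, 0, 1], [0, 0, 0, 0, 0, 0, 1]]]'

```text
time: 8.55
eef_pos: [0.5182, 0.0919, 0.02]
tcp_rot: [0.607, 0.794, 0.001, 0.001]
contact_force: [0.8, 0.5, -3.2]
opening: 0.388
```

```bash
python3 -c "
from h import *
st()"
```

```text
t 8.55 pl -134.5 1.1 20.0 yaw 1.8359 tilt [-0.0004  0.0019] F pl [-0.29, 0.94, -3.16] tq [ 0.14  0.06 -0.05] op 0.388
```

>>> apply_moves --moves '[[[-0.003, -0.0006, 0.001, 0, -0.05, 0, 1], [-0.003, -0.0005, 0.001, 0, -0.05, 0, 1], [-0.003, 0, 0, 0, 0, 0, 1], [0, 0, 0, 0, 0, 0, 1]]]'

```text
time: 8.95
eef_pos: [0.5195, 0.0819, 0.0178]
tcp_rot: [0.608, 0.794, 0.0, 0.001]
contact_force: [0.4, 1.1, -2.5]
opening: 0.385
```

```bash
python3 -c "
from h import *
st()"
```

```text
t 8.95 pl -124.5 -0.1 17.8 yaw 1.8354 tilt [-0.0021  0.0018] F pl [-1.01, 0.66, -2.54] tq [ 0.15  0.02 -0.01] op 0.385
```

>>> apply_moves --moves '[[[-0.002, 0, 0, 0, 0, 0, 1], [-0.002, 0, 0, 0, 0, 0, 1], [-0.002, 0, 0, 0, 0, 0, 1], [-0.002, 0, 0, 0, 0, 0, 1], [0, 0, 0, 0, 0, 0, 1]]]'

```text
time: 9.45
eef_pos: [0.5217, 0.0737, 0.0178]
tcp_rot: [0.607, 0.794, 0.0, 0.001]
contact_force: [-0.0, -0.4, -3.2]
opening: 0.389
```

```bash
python3 -c "
from h import *
st()"
```

```text
t 9.45 pl -116.0 -0.1 17.8 yaw 1.8358 tilt [-0.002   0.0017] F pl [0.41, -0.14, -3.2] tq [ 0.1   0.01 -0.04] op 0.389
```

Free so far; continuing toward the earliest possible stop position (TCP x ≈ -85).

>>> apply_moves --moves '[[[-0.003, 0, 0, 0, 0, 0, 1], [-0.003, 0, 0, 0, 0, 0, 1], [-0.003, 0, 0, 0, 0, 0, 1], [-0.003, 0, 0, 0, 0, 0, 1], [0, 0, 0, 0, 0, 0, 1]]]'

```text
time: 9.95
eef_pos: [0.5252, 0.0611, 0.0178]
tcp_rot: [0.607, 0.794, 0.0, 0.001]
contact_force: [-0.1, -0.8, -3.6]
opening: 0.387
```

```bash
python3 -c "
from h import *
st()"
```

```text
t 9.95 pl -102.9 -0.0 17.8 yaw 1.8359 tilt [-0.0021  0.0018] F pl [0.72, -0.3, -3.62] tq [ 0.1   0.02 -0.03] op 0.387
```

>>> apply_moves --moves '[[[-0.003, 0, 0, 0, 0, 0, 1], [-0.003, 0, 0, 0, 0, 0, 1], [-0.003, 0, 0, 0, 0, 0, 1], [-0.003, 0, 0, 0, 0, 0, 1], [-0.001, 0, 0, 0, 0, 0, 1], [0, 0, 0, 0, 0, 0, 1]]]'

```text
time: 10.55
eef_pos: [0.529, 0.0472, 0.0178]
tcp_rot: [0.608, 0.794, 0.0, 0.001]
contact_force: [-1.1, 0.5, -3.5]
opening: 0.388
```

```bash
python3 -c "
from h import *
st()"
```

```text
t 10.55 pl -88.6 -0.0 17.8 yaw 1.8356 tilt [-0.0021  0.0018] F pl [-0.72, -0.92, -3.53] tq [ 0.14  0.01 -0.02] op 0.388
```

>>> apply_moves --moves '[[[-0.0005, 0, 0, 0, 0, 0, 1], [-0.0005, 0, 0, 0, 0, 0, 1], [-0.0005, 0, 0, 0, 0, 0, 1], [-0.0005, 0, 0, 0, 0, 0, 1], [-0.0005, 0, 0, 0, 0, 0, 1], [-0.0005, 0, 0, 0, 0, 0, 1]]]'

```text
time: 11.15
eef_pos: [0.5296, 0.0445, 0.0178]
tcp_rot: [0.607, 0.794, 0.0, 0.001]
contact_force: [0.3, -0.7, -2.3]
opening: 0.383
```

```bash
python3 -c "
from h import *
st()"
```

```text
t 11.15 pl -85.7 -0.2 17.8 yaw 1.836 tilt [-0.0018  0.0015] F pl [0.74, 0.11, -2.26] tq [ 0.16  0.06 -0.03] op 0.383
```

>>> apply_moves --moves '[[[-0.0005, 0, 0, 0, 0, 0, 1], [-0.0005, 0, 0, 0, 0, 0, 1], [-0.0005, 0, 0, 0, 0, 0, 1], [-0.0005, 0, 0, 0, 0, 0, 1], [-0.0005, 0, 0, 0, 0, 0, 1], [-0.0005, 0, 0, 0, 0, 0, 1]]]'

```text
time: 11.75
eef_pos: [0.5304, 0.0413, 0.0178]
tcp_rot: [0.607, 0.794, 0.0, 0.001]
contact_force: [0.2, -0.7, -4.2]
opening: 0.391
```

```bash
python3 -c "
from h import *
st()"
```

```text
t 11.75 pl -82.5 -0.1 17.8 yaw 1.836 tilt [-0.0019  0.0015] F pl [0.78, 0.05, -4.21] tq [ 0.2   0.05 -0.04] op 0.391
```

>>> apply_moves --moves '[[[-0.0005, 0, 0, 0, 0, 0, 1], [-0.0005, 0, 0, 0, 0, 0, 1], [-0.0005, 0, 0, 0, 0, 0, 1], [-0.0005, 0, 0, 0, 0, 0, 1], [-0.0005, 0, 0, 0, 0, 0, 1], [-0.0005, 0, 0, 0, 0, 0, 1]]]'

```text
time: 12.35
eef_pos: [0.531, 0.0398, 0.0179]
tcp_rot: [0.608, 0.794, 0.001, -0.0]
contact_force: [-0.5, 4.8, -1.4]
opening: 0.387
```

```bash
python3 -c "
from h import *
st()"
```

```text
t 12.35 pl -80.9 -0.0 17.9 yaw 1.8349 tilt [0.0015 0.0015] F pl [-4.77, 0.72, -1.4] tq [0.65 0.11 0.07] op 0.387
```

>>> apply_moves --moves '[[[-0.0005, 0, 0, 0, 0, 0, 1], [-0.0005, 0, 0, 0, 0, 0, 1]]]'

```text
time: 12.55
eef_pos: [0.531, 0.0398, 0.0179]
tcp_rot: [0.608, 0.794, 0.002, -0.001]
contact_force: [-0.3, 5.3, -2.3]
opening: 0.39
```

```bash
python3 -c "
from h import *
st()"
```

```text
t 12.55 pl -80.9 0.0 17.9 yaw 1.8346 tilt [0.0033 0.0014] F pl [-5.15, 1.07, -2.33] tq [0.84 0.1  0.01] op 0.39
```

>>> apply_moves --moves '[[[0, 0, 0, 0, 0, 0, 0], [0, 0, 0, 0, 0, 0, 0], [0, 0, 0, 0, 0, 0, -0.05], [0, 0, 0, 0, 0, 0, -0.05], [0, 0, 0, 0, 0, 0, -0.05]]]'

```text
time: 13.05
eef_pos: [0.5343, 0.0369, 0.0204]
tcp_rot: [0.607, 0.795, 0.001, 0.004]
contact_force: [0.1, 0.0, -0.4]
opening: 0.525
```

```bash
python3 -c "
from h import *
st()"
```

```text
t 13.05 pl -77.2 2.5 20.4 yaw 1.8365 tilt [-0.0042  0.0069] F pl [-0.01, 0.07, -0.42] tq [ 0.02  0.05 -0.08] op 0.525
```

>>> apply_moves --moves '[[[0.003, -0.0025, 0, 0, 0, 0, -0.05], [0.001, 0, -0.01, 0, 0, 0, -0.05], [0.001, 0, -0.02, 0, 0, 0, -0.05], [0.003, 0, -0.03, 0, 0, 0, -0.05], [0.003, 0, -0.04, 0, 0, 0, -0.05], [0, 0, -0.045, 0, 0, 0, -0.05], [0, 0, -0.045, 0, 0, 0, -0.05], [0, 0, -0.045, 0, 0, 0, 1], [0, 0, 0, 0, 0, 0, 1]]]'

```text
time: 13.95
eef_pos: [0.5247, 0.0486, 0.2678]
tcp_rot: [0.607, 0.795, 0.001, 0.003]
contact_force: [1.1, 0.8, 0.8]
opening: 0.189
```

```bash
python3 - <<'E'
from h import *
st(); snap('top','t3');snap('scene','s3');snap('wrist','w4')
p=O-.04*X; c=proj('t3',[p])[0].astype(int);c2=proj('s3',[p])[0].astype(int);print(c,c2)
f=lambda n,c:cv2.convertScaleAbs(cv2.resize(load(n)['im'][c[1]-30:c[1]+30,c[0]-65:c[0]+65,::-1],None,fx=6,fy=5,interpolation=cv2.INTER_CUBIC),alpha=1.0)
w=cv2.resize(load('w4')['im'][:,:,::-1],(480,300)); w=np.hstack([w,np.zeros((300,300,3),np.uint8)])
cv2.imwrite('pics/t3b.png',np.vstack([f('s3',c2-[30,0]),w]))
for x in(.06+.092*np.cos(.92)-.006*np.sin(.92),): print(O+x*X)
E
```

```text
t 13.95 pl -91.0 -3.8 267.8 yaw 1.8374 tilt [-0.0045  0.0056] F pl [-0.48, 1.29, 0.75] tq [-0.06 -0.03 -0.  ] op 0.189
[365 189] [262 231]
[ 0.58081679 -0.14545585  0.        ]
```

View pics/t3b.png

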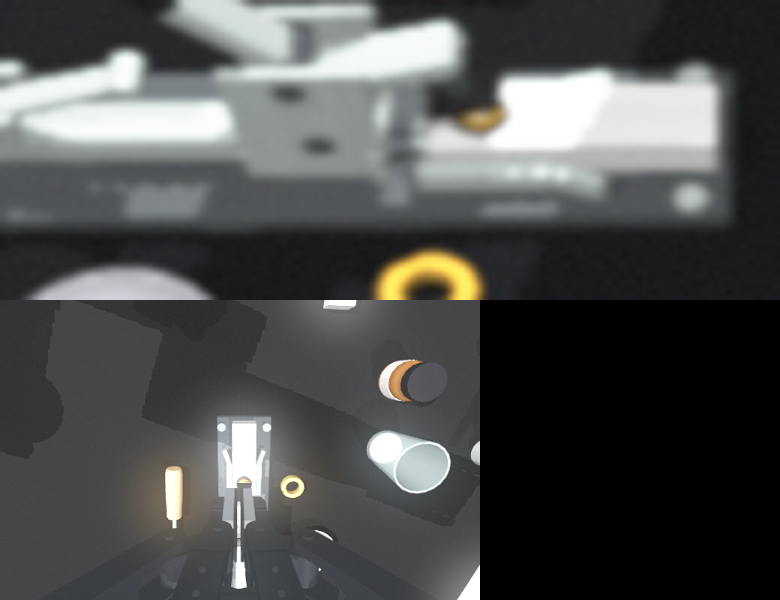

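The bar lies straight in the nest with the cell under the jaw, and the hand is clear. Next the closed fingers go above the handle.

>>> apply_moves --moves '[[[-0.032, 0.0006, 0, 0.1, 0.1, 0, 1], [-0.032, 0.0006, 0, 0.1, 0.1, 0, 1], [-0.032, 0.0006, 0, 0, 0, 0, 1], [-0.032, 0.0006, 0, 0, 0, 0, 1], [-0.032, 0.0006, 0, 0, 0, 0, 1], [-0.032, 0.0006, 0, 0, 0, 0, 1], [0, 0, 0, 0, 0, 0, 1], [0, 0, 0, 0, 0, 0, 1], [0, 0, 0, 0, 0, 0, 1]]]'

```text
time: 15.0
eef_pos: [0.5653, -0.137, 0.2319]
tcp_rot: [0.606, 0.795, -0.01, -0.026]
contact_force: [0.9, 0.1, -0.4]
opening: -0.001
```

```bash
python3 - <<'E'
from h import *
st()
plan([*(O+.1018*X)[:2],.185],1.834,4,1)
E
```

```text
t 15.0 pl 98.8 -12.8 231.9 yaw 1.8392 tilt [ 0.0298 -0.0472] F pl [0.12, 0.94, -0.38] tq [ 0.01 -0.05 -0.02] op -0.001
n 4 mm/row 12.18160599267075 rot [-2.71 -1.7   0.34]
[-0.0011, 0.0037, 0.0115, -0.68, -0.42, 0.08, 1], [-0.001, 0.0036, 0.0116, -0.68, -0.42, 0.08, 1], [-0.0009, 0.0035, 0.0116, -0.68, -0.42, 0.08, 1], [-0.0008, 0.0033, 0.0117, -0.68, -0.42, 0.08, 1],
```

>>> apply_moves --moves '[[[-0.001, 0.004, 0.004, -0.7, -0.4, 0.1, 1], [-0.001, 0.004, 0.006, -0.7, -0.4, 0.1, 1], [-0.001, 0.0035, 0.009, -0.7, -0.4, 0.1, 1], [-0.001, 0.003, 0.01, -0.7, -0.4, 0.1, 1], [0, 0, 0, 0, 0, 0, 1], [0, 0, 0, 0, 0, 0, 1]]]'

```text
time: 15.6
eef_pos: [0.5795, -0.131, 0.1991]
tcp_rot: [0.606, 0.795, 0.002, 0.001]
contact_force: [0.1, 0.1, 0.1]
opening: 0.0
```

```bash
python3 - <<'E'
from h import *
st()
plan([*(O+.1018*X)[:2],.178],1.834,4,1)
E
```

```text
t 15.6 pl 96.7 2.5 199.1 yaw 1.8387 tilt [0.0016 0.0042] F pl [-0.07, 0.13, 0.07] tq [-0.01  0.04  0.01] op 0.0
n 4 mm/row 5.462489514257658 rot [ 0.24 -0.09  0.27]
[-0.0013, -0.0007, 0.0053, 0.06, -0.02, 0.07, 1], [-0.0013, -0.0007, 0.0053, 0.06, -0.02, 0.07, 1], [-0.0013, -0.0006, 0.0053, 0.06, -0.02, 0.07, 1], [-0.0013, -0.0006, 0.0053, 0.06, -0.02, 0.07, 1],
```

>>> apply_moves --moves '[[[-0.0013, -0.0007, 0.005, 0, 0, 0.07, 1], [-0.0013, -0.0007, 0.005, 0, 0, 0.07, 1], [-0.0013, -0.0006, 0.005, 0, 0, 0.07, 1], [-0.001, -0.0006, 0.003, 0, 0, 0.07, 1], [0, 0, 0, 0, 0, 0, 1]]]'

```text
time: 16.1
eef_pos: [0.5788, -0.1366, 0.1809]
tcp_rot: [0.608, 0.794, 0.002, 0.002]
contact_force: [-0.4, -0.0, -0.7]
opening: 0.0
```

```bash
python3 - <<'E'
from h import *
st()
E
```

```text
t 16.1 pl 101.9 0.4 180.9 yaw 1.8341 tilt [0.0002 0.0058] F pl [-0.11, -0.41, -0.68] tq [ 0.03 -0.   -0.  ] op 0.0
```

>>> apply_moves --moves '[[[0, 0, 0.004, 0, 0, 0, 1], [0, 0, 0.004, 0, 0, 0, 1], [0, 0, 0.002, 0, 0, 0, 1], [0, 0, 0.002, 0, 0, 0, 1], [0, 0, 0.002, 0, 0, 0, 1], [0, 0, 0.001, 0, 0, 0, 1]]]'

```text
time: 16.7
eef_pos: [0.5791, -0.1369, 0.1648]
tcp_rot: [0.608, 0.794, 0.002, 0.002]
contact_force: [0.5, 0.2, 0.6]
opening: -0.004
```

```bash
python3 - <<'E'
from h import *
st()
q=np.arange(0,.93,.023);a=.92-q
E=np.c_[60+95*np.cos(a)-6*np.sin(a)-11,86+95*np.sin(a)+6*np.cos(a)]
for i in range(0,len(q)-1): print(round(q[i],3),E[i].round(1),[round(float(v),2) for v in (E[i+1]-E[i])],end='; ')
E
```

```text
t 16.7 pl 102.2 0.6 164.8 yaw 1.8337 tilt [-0.      0.0063] F pl [-0.01, 0.55, 0.56] tq [-0.01  0.   -0.03] op -0.004
0.0 [101.8 165.2] [1.81, -1.23]; 0.023 [103.6 164. ] [1.78, -1.28]; 0.046 [105.4 162.7] [1.75, -1.32]; 0.069 [107.1 161.4] [1.72, -1.36]; 0.092 [108.8 160. ] [1.69, -1.4]; 0.115 [110.5 158.6] [1.65, -1.43]; 0.138 [112.2 157.2] [1.62, -1.47]; 0.161 [113.8 155.7] [1.59, -1.51]; 0.184 [115.4 154.2] [1.55, -1.54]; 0.207 [116.9 152.7] [1.52, -1.58]; 0.23 [118.4 151.1] [1.48, -1.61]; 0.253 [119.9 149.5] [1.44, -1.65]; 0.276 [121.4 147.8] [1.4, -1.68]; 0.299 [122.8 146.2] [1.36, -1.71]; 0.322 [124.1 144.4] [1.32, -1.74]; 0.345 [125.5 142.7] [1.28, -1.77]; 0.368 [126.7 140.9] [1.24, -1.8]; 0.391 [128.  139.1] [1.2, -1.83]; 0.414 [129.2 137.3] [1.16, -1.86]; 0.437 [130.3 135.4] [1.12, -1.88]; 0.46 [131.5 133.6] [1.07, -1.91]; 0.483 [132.5 131.6] [1.03, -1.93]; 0.506 [133.6 129.7] [0.98, -1.96]; 0.529 [134.5 127.8] [0.94, -1.98]; 0.552 [135.5 125.8] [0.89, -2.0]; 0.575 [136.4 123.8] [0.85, -2.02]; 0.598 [137.2 121.8] [0.8, -2.04]; 0.621 [138.  119.7] [0.75, -2.06]; 0.644 [138.8 117.7] [0.7, -2.07]; 0.667 [139.5 115.6] [0.66, -2.09]; 0.69 [140.1 113.5] [0.61, -2.1]; 0.713 [140.7 111.4] [0.56, -2.12]; 0.736 [141.3 109.3] [0.51, -2.13]; 0.759 [141.8 107.2] [0.46, -2.14]; 0.782 [142.3 105. ] [0.41, -2.15]; 0.805 [142.7 102.9] [0.36, -2.16]; 0.828 [143.  100.7] [0.31, -2.17]; 0.851 [143.4  98.5] [0.26, -2.17]; 0.874 [143.6  96.4] [0.21, -2.18]; 0.897 [143.8  94.2] [0.16, -2.18];
```

>>> apply_moves --moves '[[[-0.0015, 0, 0.0015, 0, 0, 0, 1], [-0.0016, -0.0002, 0.0015, 0, 0, 0, 1], [-0.0016, -0.0002, 0.0015, 0, 0, 0, 1], [-0.0016, 0, 0.0015, 0, 0, 0, 1], [-0.0016, 0, 0.0015, 0, 0, 0, 1]]]'

```text
time: 17.2
eef_pos: [0.5815, -0.1452, 0.1577]
tcp_rot: [0.608, 0.794, 0.003, 0.003]
contact_force: [-0.4, -0.6, -0.1]
opening: -0.003
```

```bash
python3 - <<'E'
from h import *
st()
E
```

```text
t 17.2 pl 110.9 0.7 157.7 yaw 1.8341 tilt [-0.0009  0.0075] F pl [0.44, -0.57, -0.14] tq [ 0.02 -0.    0.02] op -0.003
```

>>> apply_moves --moves '[[[-0.0016, -0.0003, 0.0016, 0, 0, 0, 1], [-0.0016, -0.0003, 0.0016, 0, 0, 0, 1], [-0.0015, 0, 0.0016, 0, 0, 0, 1], [-0.0015, 0, 0.0016, 0, 0, 0, 1], [-0.0015, 0, 0.0017, 0, 0, 0, 1], [-0.0014, 0, 0.0017, 0, 0, 0, 1]]]'

```text
time: 17.8
eef_pos: [0.5837, -0.1543, 0.1489]
tcp_rot: [0.608, 0.794, 0.003, 0.002]
contact_force: [-1.9, 2.9, 5.8]
opening: -0.003
```

```bash
python3 - <<'E'
from h import *
st()
E
```

```text
t 17.8 pl 120.2 0.5 148.9 yaw 1.8336 tilt [0.001  0.0079] F pl [-3.27, -1.08, 5.81] tq [ 0.38  0.37 -0.03] op -0.003
```

>>> apply_moves --moves '[[[-0.0014, 0, 0.0018, 0, 0, 0, 1], [-0.0014, 0, 0.0018, 0, 0, 0, 1], [-0.0014, 0, 0.0018, 0, 0, 0, 1], [-0.0013, 0, 0.0018, 0, 0, 0, 1], [-0.0013, 0, 0.0018, 0, 0, 0, 1], [-0.0012, 0, 0.0018, 0, 0, 0, 1]]]'

```text
time: 18.4
eef_pos: [0.5848, -0.1582, 0.1445]
tcp_rot: [0.608, 0.794, 0.005, -0.004]
contact_force: [-4.6, 4.6, 8.7]
opening: 0.001
```

```bash
python3 - <<'E'
from h import *
st()
E
```

```text
t 18.4 pl 124.3 0.5 144.5 yaw 1.8339 tilt [0.0119 0.0039] F pl [-5.61, -3.27, 8.66] tq [0.72 0.77 0.04] op 0.001
```

>>> apply_moves --moves '[[[-0.0014, 0, 0.0022, 0.1, -0.1, 0, 1], [-0.0014, 0, 0.0022, 0.1, -0.1, 0, 1], [-0.0014, 0, 0.0022, 0.1, -0.1, 0, 1], [-0.0014, 0, 0.0022, 0.1, -0.1, 0, 1], [-0.0013, 0, 0.0022, 0.1, -0.1, 0, 1], [-0.0012, 0, 0.0022, 0.1, -0.1, 0, 1]]]'

```text
time: 19.0
eef_pos: [0.5856, -0.1612, 0.1405]
tcp_rot: [0.608, 0.794, -0.001, -0.009]
contact_force: [-4.0, 4.1, 8.8]
opening: -0.0
```

```bash
python3 - <<'E'
from h import *
st()
E
```

```text
t 19.0 pl 127.4 0.6 140.5 yaw 1.8346 tilt [ 0.0135 -0.0117] F pl [-4.98, -2.76, 8.75] tq [ 0.61  0.73 -0.05] op -0.0
```

>>> apply_moves --moves '[[[-0.0015, 0, 0.0026, -0.1, -0.2, 0, 1], [-0.0015, 0, 0.0026, -0.1, -0.2, 0, 1], [-0.0015, 0, 0.0026, -0.1, -0.2, 0, 1], [-0.0014, 0, 0.0026, -0.1, -0.2, 0, 1], [-0.0014, 0, 0.0026, 0, -0.2, 0, 1], [-0.0014, 0, 0.0026, 0, -0.2, 0, 1], [-0.0013, 0, 0.0026, 0, -0.2, 0, 1], [-0.0013, 0, 0.0026, 0, -0.2, 0, 1]]]'

```text
time: 19.8
eef_pos: [0.5874, -0.168, 0.1296]
tcp_rot: [0.607, 0.794, -0.005, -0.001]
contact_force: [-3.7, 3.6, 6.7]
opening: -0.002
```

```bash
python3 - <<'E'
from h import *
st()
E
```

```text
t 19.8 pl 134.4 0.5 129.6 yaw 1.836 tilt [-0.0047 -0.0093] F pl [-4.47, -2.64, 6.74] tq [ 0.47  0.56 -0.03] op -0.002
```

>>> apply_moves --moves '[[[-0.0012, 0, 0.0026, -0.1, -0.1, 0, 1], [-0.0012, 0, 0.0026, -0.1, -0.1, 0, 1], [-0.0011, 0, 0.0026, -0.1, -0.1, 0, 1], [-0.001, 0, 0.0026, -0.1, -0.1, 0, 1], [-0.001, 0, 0.0026, 0, -0.1, 0, 1], [-0.0009, 0, 0.0026, 0, -0.1, 0, 1], [-0.0009, 0, 0.0026, 0, -0.1, 0, 1], [-0.0008, 0, 0.0026, 0, -0.1, 0, 1]]]'

```text
time: 20.6
eef_pos: [0.5891, -0.1742, 0.1149]
tcp_rot: [0.607, 0.795, -0.006, 0.004]
contact_force: [-3.0, 1.8, 4.6]
opening: -0.005
```

```bash
python3 - <<'E'
from h import *
st()
E
```

```text
t 20.6 pl 140.9 0.5 114.9 yaw 1.8373 tilt [-0.0142 -0.0053] F pl [-2.49, -2.43, 4.64] tq [ 0.28  0.34 -0.07] op -0.005
```

>>> apply_moves --moves '[[[-0.0006, 0, 0.0024, -0.05, 0.1, 0, 1], [-0.0006, 0, 0.0024, -0.05, 0.1, 0, 1], [-0.0005, 0, 0.0022, 0, 0.1, 0, 1], [-0.0005, 0, 0.0022, 0, 0.1, 0, 1], [-0.0004, 0, 0.002, 0, 0.1, 0, 1]]]'

```text
time: 21.1
eef_pos: [0.5898, -0.1774, 0.102]
tcp_rot: [0.607, 0.795, -0.003, 0.001]
contact_force: [0.5, -0.1, 0.2]
opening: 0.0
```

```bash
python3 - <<'E'
from h import *
st()
E
```

```text
t 21.1 pl 144.1 0.4 102.0 yaw 1.8374 tilt [-0.0057 -0.003 ] F pl [0.2, 0.47, 0.19] tq [ 0.1  -0.03 -0.02] op 0.0
```

>>> apply_moves --moves '[[[0, 0, 0.002, 0, 0, 0, 1], [0, 0, 0.0015, 0, 0, 0, 1], [0, 0, 0.0005, 0, 0, 0, 1]]]'

```text
time: 21.4
eef_pos: [0.5893, -0.1778, 0.0957]
tcp_rot: [0.607, 0.795, -0.003, 0.001]
contact_force: [0.5, 0.5, 0.1]
opening: -0.001
```

```bash
python3 - <<'E'
from h import *
st()
E
```

```text
t 21.4 pl 144.4 -0.2 95.7 yaw 1.8372 tilt [-0.0054 -0.0042] F pl [-0.37, 0.57, 0.13] tq [ 0.06 -0.01  0.  ] op -0.001
```

>>> apply_moves --moves '[[[0, 0, -0.01, 0, 0, 0, 1], [0, 0, -0.02, 0, 0.05, 0, 1], [0, 0, -0.02, 0, 0.05, 0, 1], [0, 0, -0.01, 0, 0, 0, 1], [0, 0, 0, 0, 0, 0, 1]]]'

```text
time: 21.9
eef_pos: [0.5892, -0.1775, 0.1588]
tcp_rot: [0.607, 0.795, -0.003, -0.0]
contact_force: [-0.5, 0.7, -0.2]
opening: -0.001
```

```bash
python3 - <<'E'
from h import *
st(); snap('scene','s4')
cv2.imwrite('pics/s4b.png',cv2.resize(load('s4')['im'][160:270,110:310,::-1],(800,440),interpolation=cv2.INTER_CUBIC))
plan([*(O+.23*X)[:2],.14],1.834,6,1)
E
```

```text
t 21.9 pl 144.0 -0.2 158.8 yaw 1.8374 tilt [-0.0035 -0.0049] F pl [-0.78, -0.26, -0.22] tq [-0.02  0.02  0.01] op -0.001
n 6 mm/row 14.66774970116164 rot [-0.32  0.17  0.19]
[-0.0143, 0.0, 0.003, -0.05, 0.03, 0.03, 1], [-0.0143, 0.0, 0.003, -0.05, 0.03, 0.03, 1], [-0.0144, 0.0, 0.003, -0.05, 0.03, 0.03, 1], [-0.0144, 0.0001, 0.003, -0.05, 0.03, 0.03, 1], [-0.0144, 0.0001, 0.003, -0.05, 0.03, 0.03, 1], [-0.0144, 0.0001, 0.003, -0.05, 0.03, 0.03, 1],
```

View pics/s4b.png

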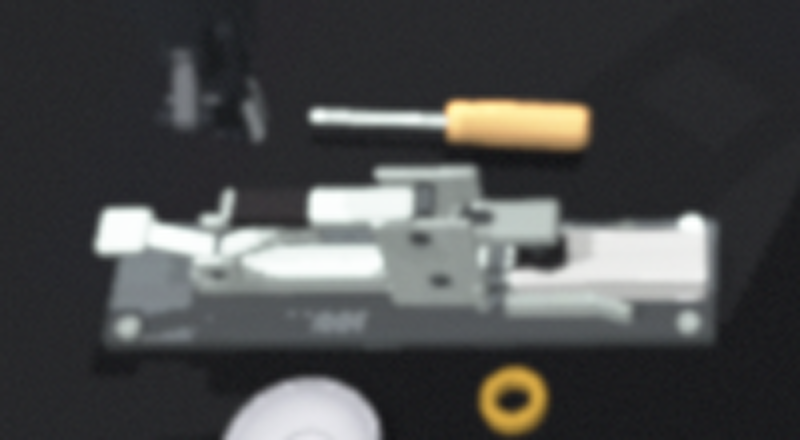

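The picture shows the upper handle level at (230–415, 205) and the jaw down, so the pliers are locked. Next I go over the release pad, turned 90° so the camera is clear of the rising handle.

```bash
python3 - <<'E'
from h import *
plan([*(O+.232*X)[:2],.15],.263,12,1)
E
```

```text
n 12 mm/row 7.375529406636786 rot [-0.12  0.38 90.2 ]
[-0.0073, 0.0, 0.0007, -0.01, 0.03, 7.52, 1], [-0.0073, 0.001, 0.0007, -0.01, 0.03, 7.52, 1], [-0.0071, 0.0019, 0.0007, -0.01, 0.03, 7.52, 1], [-0.0068, 0.0028, 0.0007, -0.01, 0.03, 7.52, 1], [-0.0064, 0.0037, 0.0007, -0.01, 0.03, 7.52, 1], [-0.0058, 0.0045, 0.0007, -0.01, 0.03, 7.52, 1], [-0.0052, 0.0052, 0.0007, -0.01, 0.03, 7.52, 1], [-0.0045, 0.0058, 0.0007, -0.01, 0.03, 7.52, 1], [-0.0036, 0.0064, 0.0007, -0.01, 0.03, 7.52, 1], [-0.0028, 0.0068, 0.0007, -0.01, 0.03, 7.52, 1], [-0.0019, 0.0071, 0.0007, -0.01, 0.03, 7.52, 1], [-0.0009, 0.0073, 0.0007, -0.01, 0.03, 7.52, 1],
```

>>> apply_moves --moves '[[[-0.0073, 0, 0, 0, 0, 7.5, 1], [-0.0073, 0.001, 0, 0, 0, 7.5, 1], [-0.007, 0.002, 0, 0, 0, 7.5, 1], [-0.007, 0.003, 0, 0, 0, 7.5, 1], [-0.0065, 0.0037, 0, 0, 0, 7.5, 1], [-0.006, 0.0045, 0, 0, 0, 7.5, 1], [-0.005, 0.005, 0, 0, 0, 7.5, 1], [-0.0045, 0.006, 0, 0, 0, 7.5, 1], [-0.0036, 0.0064, 0, 0, 0, 7.5, 1], [-0.003, 0.007, 0, 0, 0, 7.5, 1], [-0.002, 0.007, 0, 0, 0, 7.5, 1], [-0.001, 0.0073, 0, 0, 0, 7.5, 1]]]'

```text
time: 23.15
eef_pos: [0.6037, -0.2619, 0.1423]
tcp_rot: [0.995, 0.102, -0.012, -0.005]
contact_force: [0.9, 0.2, -0.7]
opening: 0.001
```

```bash
python3 - <<'E'
from h import *
st()
plan([*(O+.232*X)[:2],.12],.263,6,1)
E
```

```text
t 23.15 pl 229.4 -8.2 142.3 yaw 0.2035 tilt [-0.023 -0.012] F pl [0.0, 0.95, -0.68] tq [ 0.02  0.03 -0.05] op 0.001
n 6 mm/row 3.978286754886707 rot [-0.73  1.3  -3.42]
[0.0015, 0.0004, 0.0037, -0.12, 0.22, -0.57, 1], [0.0014, 0.0004, 0.0037, -0.12, 0.22, -0.57, 1], [0.0014, 0.0004, 0.0037, -0.12, 0.22, -0.57, 1], [0.0014, 0.0004, 0.0037, -0.12, 0.22, -0.57, 1], [0.0014, 0.0004, 0.0037, -0.12, 0.22, -0.57, 1], [0.0014, 0.0004, 0.0037, -0.12, 0.22, -0.57, 1],
```

>>> apply_moves --moves '[[[0.0015, 0.0004, 0.003, -0.12, 0.22, -0.6, 1], [0.0015, 0.0004, 0.003, -0.12, 0.22, -0.6, 1], [0.0015, 0.0004, 0.004, -0.12, 0.22, -0.6, 1], [0.0015, 0.0004, 0.004, -0.12, 0.22, -0.6, 1], [0.0015, 0.0004, 0.004, -0.12, 0.22, -0.6, 1], [0, 0, 0.002, 0, 0, 0, 1], [0, 0, 0, 0, 0, 0, 1]]]'

```text
time: 23.85
eef_pos: [0.6098, -0.2602, 0.116]
tcp_rot: [0.991, 0.134, -0.004, -0.003]
contact_force: [-0.4, -0.4, 0.4]
opening: -0.001
```

```bash
python3 - <<'E'
from h import *
st()
plan([*(O+.232*X)[:2],.08],.263,6,1)
E
```

```text
t 23.85 pl 229.3 -1.8 116.0 yaw 0.2683 tilt [-0.0062 -0.0066] F pl [0.27, -0.52, 0.36] tq [-0.04  0.    0.02] op -0.001
n 6 mm/row 6.024679318616108 rot [-0.38  0.36  0.3 ]
[0.0003, 0.0005, 0.006, -0.06, 0.06, 0.05, 1], [0.0003, 0.0005, 0.006, -0.06, 0.06, 0.05, 1], [0.0003, 0.0005, 0.006, -0.06, 0.06, 0.05, 1], [0.0003, 0.0005, 0.006, -0.06, 0.06, 0.05, 1], [0.0003, 0.0005, 0.006, -0.06, 0.06, 0.05, 1], [0.0003, 0.0005, 0.006, -0.06, 0.06, 0.05, 1],
```

>>> apply_moves --moves '[[[0.0003, 0.0007, 0.006, -0.06, 0.06, 0, 1], [0.0003, 0.0007, 0.006, -0.06, 0.06, 0, 1], [0.0003, 0.0007, 0.006, -0.06, 0.06, 0, 1], [0.0003, 0.0005, 0.006, -0.06, 0.06, 0, 1], [0.0003, 0.0005, 0.006, -0.06, 0.06, 0, 1], [0, 0, 0.004, 0, 0, 0, 1], [0, 0, 0, 0, 0, 0, 1]]]'

```text
time: 24.55
eef_pos: [0.612, -0.2629, 0.0788]
tcp_rot: [0.991, 0.134, -0.0, -0.0]
contact_force: [0.5, 0.1, -1.1]
opening: -0.001
```

```bash
python3 - <<'E'
from h import *
st()
E
```

```text
t 24.55 pl 232.5 -0.4 78.8 yaw 0.2686 tilt [-0.0006 -0.001 ] F pl [0.06, 0.51, -1.1] tq [ 0.01  0.01 -0.03] op -0.001
```

>>> apply_moves --moves '[[[0, 0, 0.003, 0, 0, 0, 1], [0, 0, 0.003, 0, 0, 0, 1], [0, 0, 0.002, 0, 0, 0, 1], [0, 0, 0.002, 0, 0, 0, 1], [0, 0, 0.002, 0, 0, 0, 1], [0, 0, 0.002, 0, 0, 0, 1], [0, 0, 0.002, 0, 0, 0, 1]]]'

```text
time: 25.25
eef_pos: [0.6133, -0.2645, 0.0638]
tcp_rot: [0.991, 0.134, 0.001, 0.002]
contact_force: [-0.9, -1.1, 1.6]
opening: -0.0
```

```bash
python3 - <<'E'
from h import *
st()
E
```

```text
t 25.25 pl 234.4 0.5 63.8 yaw 0.2691 tilt [0.0017 0.0035] F pl [0.82, -1.15, 1.61] tq [-0.19  0.06 -0.02] op -0.0
```

>>> apply_moves --moves '[[[0, 0, 0.002, 0, 0, 0, 1], [0, 0, 0.002, 0, 0, 0, 1], [0, 0, 0.002, 0, 0, 0, 1], [0, 0, 0.002, 0, 0, 0, 1], [0, 0, 0.002, 0, 0, 0, 1]]]'

```text
time: 25.75
eef_pos: [0.6142, -0.2666, 0.0553]
tcp_rot: [0.991, 0.134, 0.002, 0.004]
contact_force: [0.4, -1.9, 2.1]
opening: -0.005
```

```bash
python3 - <<'E'
from h import *
st()
E
```

```text
t 25.75 pl 236.6 0.7 55.3 yaw 0.2693 tilt [0.003  0.0079] F pl [1.92, -0.12, 2.14] tq [-0.34  0.08  0.  ] op -0.005
```

>>> apply_moves --moves '[[[0, -0.0005, 0.002, 0, 0, 0, 1], [0, -0.0005, 0.002, 0, 0, 0, 1], [0, -0.0005, 0.002, 0, 0, 0, 1]]]'

```text
time: 26.05
eef_pos: [0.6146, -0.2662, 0.0489]
tcp_rot: [0.991, 0.134, 0.003, 0.005]
contact_force: [0.4, -2.9, 1.9]
opening: 0.003
```

```bash
python3 - <<'E'
from h import *
st(); snap('scene','s5')
cv2.imwrite('pics/s5b.png',cv2.resize(load('s5')['im'][160:270,110:310,::-1],(800,440),interpolation=cv2.INTER_CUBIC))
E
```

```text
t 26.05 pl 236.3 1.3 48.9 yaw 0.2692 tilt [0.0049 0.0108] F pl [2.9, -0.37, 1.94] tq [-0.48 -0.02  0.02] op 0.003
```

View pics/s5b.png

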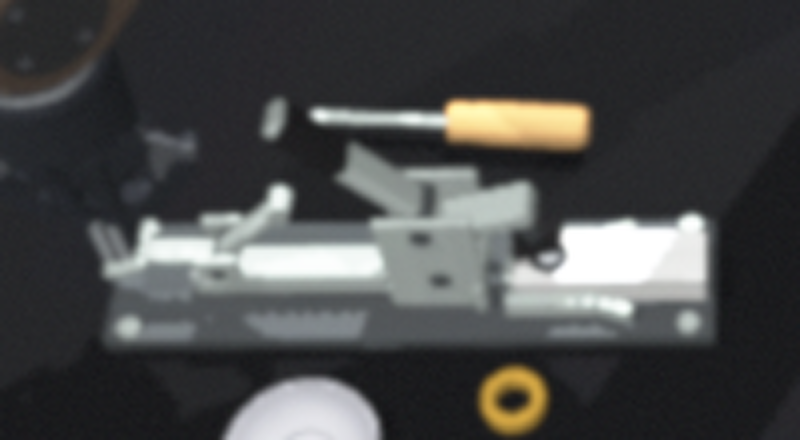

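The pliers have sprung open: handle up at (350–410, 180), jaw raised at (490, 205), bar still in the nest. Lifting off.

>>> apply_moves --moves '[[[0, -0.0005, -0.004, 0, 0, 0, 1], [0, 0, -0.006, 0, 0, 0, 1], [0, 0, -0.01, 0, 0, 0, 1], [0, 0.002, -0.02, 0, 0, 0, 1], [0, 0.005, -0.03, 0, 0, 0, 1], [0, 0.005, -0.03, 0, 0, 0, 1], [-0.01, 0.01, -0.02, 0, 0, 0, 1], [-0.02, 0.02, -0.01, 0, 0, 0, 1], [-0.02, 0.02, 0, 0, 0, 0, 1], [0, 0, 0, 0, 0, 0, 1], [0, 0, 0, 0, 0, 0, 1]]]'

```text
time: 27.2
eef_pos: [0.5783, -0.3301, 0.1844]
tcp_rot: [0.991, 0.136, -0.001, -0.004]
contact_force: [0.3, -0.1, -0.7]
opening: -0.0
```

```bash
python3 - <<'E'
from h import *
st(); snap('scene','s6'); snap('top','t6')
a=cv2.resize(load('s6')['im'][165:265,110:310,::-1],(600,300),interpolation=cv2.INTER_CUBIC)
b=cv2.resize(load('t6')['im'][135:225,320:500,::-1],(600,300),interpolation=cv2.INTER_CUBIC)
cv2.imwrite('pics/s6b.png',np.vstack([a,b]))
E
```

```text
t 27.2 pl 288.6 -50.4 184.4 yaw 0.2723 tilt [-0.0008 -0.009 ] F pl [0.22, 0.27, -0.73] tq [-0.02  0.02  0.02] op -0.0
```

View pics/s6b.png

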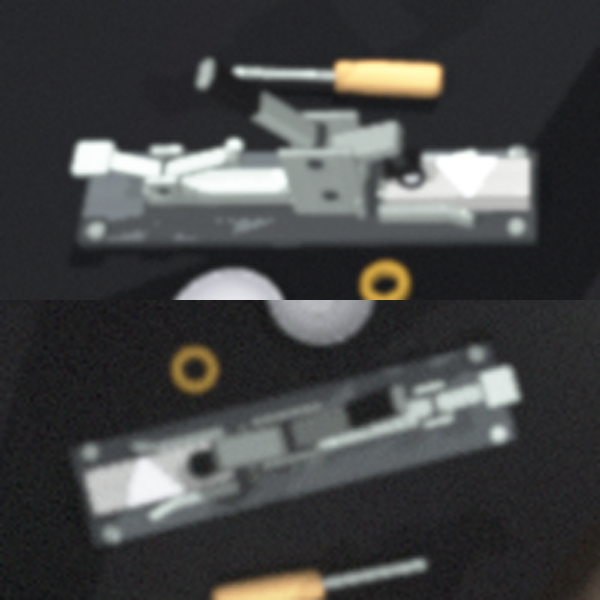

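The final views show the handle up, the release lever back at rest and the bar straight in the nest. The robot is clear of everything.

```bash
python3 -c "
from h import *
ctrl.sign_off()"
```

```text
the job is handed in; nothing more can be done
```

I ran the whole sequence and handed the job in at about 27 s of the 72 s allowed. The sign-off gives no verdict.

- **Seating:** I slid the bar in cell end first and felt the back stop at about 5 N (4.8–5.2 N at the wrist). I then let go of it.
- **Locking:** I pushed the upper handle down its arc with about 11 N at the wrist at most. It snapped over centre and stayed down by itself; with the hand lifted off, the picture showed it level and the jaw down.
- **Release:** I pressed the release pad down about 19 mm, slightly more than the 13 mm needed, with about 3.5 N. The pliers sprang open.
- **Last pictures:** The handle is open, the lever is back at rest and the bar is straight in the nest. The driver, spacer and dish are where they were, and the hand is clear. The last crops did not show the blank bar, jar or beaker, and my planned path kept clear of them.

**Not confirmed:**
- I did not measure how far the cell went in. That rests on the handle having locked and how the cell looks in the last picture.
- When I let go of the bar, the hand drifted about 4 mm along the nest and 2.5 mm across. The wrist force stayed near zero and the bar looked unmoved.

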